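# Throw a used coffee capsule into the worktop pedal bin

## Task

Open the little worktop bin by pressing its pedal all the way down to the stop, then let the pedal come back up; the lid stays open by itself. Drop the used coffee capsule into the bin and push the lid fully shut again, leaving the mug, the pepper mill and the egg cup where they stand.

Things in the scene. Friction and masses are not known exactly. Their poses are not given: they have to be found in the camera images.
- bin: Small aluminium worktop bin with a dark lid, fixed. Box 155 mm deep (x), 150 wide (y), rim 165 mm above the worktop, walls 4 mm, inner floor 50 mm up. Origin: footprint centre, on the worktop. x points from the front (pedal) to the rear (hinge), z up. A dark housing 70 mm wide stands behind it, to 112 mm behind the origin. Front faces the robot's right within 0.5 rad.
- pedal (a joint): Spring pedal of the bin: 0 up, 0.18 rad fully down on its stop (positive is pressed). Pivots about a level axis along the bin's y, 30 mm behind the bin's origin, 30 mm up; springs back when released. It takes 3 to 6 N to start, 10 to 15 N at the pad to reach the stop, and lifts the lid as it goes down.
- pedal_pad (a point): Centre of the top of the steel pedal pad, 40 (bin x) by 60 mm, 6 thick, at the bin's front: 100 mm before the bin's origin, 40 mm above the worktop when up, 17 when down. It sticks out 42 mm from the wall and the lid overhangs that wall by 10 mm: a gripper straight down would foul the bin, so lean its body 20 to 45 degrees away from the bin.
- lid (a joint): Hinge of the lid: 0 shut, about 1.05 to 1.25 rad when opened by the pedal, limit 1.3. The hinge is stiff: the lid stays at the angle where it is left and takes under 2 N at its front edge to move. The pedal only lifts it; it must be pushed shut.
- lid_hinge (a point): On the lid's hinge axis (along the bin's y), 97 mm behind the bin's origin, 168 mm above the worktop. Turns with the lid: its -x axis points along the lid to its free edge, its z is normal to the lid's top face, which lies 8 mm from the axis along z.
- lid_edge (a point): Middle of the free front edge of the lid, on its top face; 185 mm from the hinge. The lid is 154 mm wide and 8 mm thick. It turns with the lid, axes as those of the hinge point.
- bin_mouth (a point): Centre of the bin's open mouth at rim height (165 mm above the worktop); opening 147 by 142 mm. With the lid opened its free edge hangs above a point 20 to 35 mm behind this centre, so the front half of the mouth is open to the sky.
- capsule: The used coffee capsule: small plain aluminium cone frustum standing on its wide rim, 37 mm across at the rim (2.5 mm thick), 31 mm just above it narrowing to 25 mm at 24 mm height, 29 mm tall, about 15 g. Origin: centre of its underside, z up.
- pepper_mill: Bystander: dark wooden pepper mill, 52 mm across at the foot, 122 mm tall. Origin at centre of its underside.
- mug: Bystander: white mug, 82 mm across, 92 mm tall, with a handle on its own +y side. Origin at centre of its underside.
- egg_cup: Bystander: white ceramic egg cup, 48 mm across the rim, 42 at the foot, 46 mm tall. Origin at centre of its underside. It and the capsule stand on opposite sides of the bin, either way round.
Not all that is in view belongs to the job. Of the things like the capsule, leave any that is blue; of the rest the larger one is meant.

How it is judged:
By the outcome, as a careful person would: the job done as asked, in the order asked, and still so for the second after the job is handed in, with the robot touching nothing.
It also fails if it takes over 72 s, if anything falls off the work surface, if the arm or the gripper's body presses on something with over 40 N, if the wrist force passes 120 N, or if a joint passes its speed limit or range.

## Robot

A 6-joint arm with a two-finger parallel gripper is mounted at the origin on the work surface. World frame = base frame: x ahead of the robot, y to its left, z up, the work surface at z = 0. Lengths are in m, angles in degrees, forces in N, time in s.
With the tool pointing down it reaches from about 0.375 to 0.9 m from the base axis. Payload 3.1 kg.
Tool frame: the origin (TCP) lies on the centre line of the jaws, within the pads' length; the fingertips stand finger_overhang ahead of it and the grasp point (between the pads) lies 5 mm behind it (finger_overhang is the distance from the TCP to the fingertips, in m); z points along the fingers, y is the line along which they close (so a half turn about z gives the same grasp; the last joint's range is limited). The gripper opens to 87 mm and grips with 3 to 60 N. Pads are 19 mm wide; open, the fingers measure 117 mm over their backs; the gripper's body (75 mm by 190 mm) begins 51 mm behind the grasp point.
Start: joints at [57.611, 30.224, 82.088, -0, 67.689, -10.227], TCP at [0.236, 0.579, 0.237] pointing down, gripper open.
Joint ranges: [-176.69, 176.69], [-43.24, 126.21], [12.49, 139.97], [-82, 262], [0, 151.66], [-163.58, 163.58]. Speed limits (degrees/s): [159.86, 159.86, 180, 180, 180, 180].

## Interface

Orientations are given as a 3x3 rotation matrix whose columns are the frame's x, y, z axes.
In Python, from rig import read_state, capture, calibration, hand_in, finger_overhang gives the robot as it stands.
- The arm moves only by the tool send_rows, never from a script. Its argument "plan" is a list of rows, each a list of 5 numbers: the closure in counts, from 0 (fully open) to 255 (shut), then the shift along the tool's x, y, z in m, then the turn about the tool's z in rad. A call has 1 to 20 rows; each row shifts and turns the commanded pose from where the row before left it, along the tool's axes as they then stand; what a row does not reach is not made up. A row lasts 1/12 s, in which the tool goes at most 41.7 mm and 7.16 degrees, less where a joint would pass 70% of its speed; a pose out of reach is approached as far as the arm can. A call is refused whole if a number of a shift passes 0.0417 or a number of a turn 0.125, either way. A call with a gripper value outside its range is refused whole. The fingers move at their own pace and stop on an object; the grip force is fixed at half the most. Time passes only in rows, so rows that do not move let the fingers close. It gives the time, the measured TCP pose, the force, the opening and the grip force at its end, in the units of the state.
- read_state(): the state, without advancing time (a new reading comes with each control period).
- capture(name): name is "scene" or "side" or "wrist"; returns (picture, depth): 384x512x3 uint8, blue, green, red; 384x512 float32, m along the optical axis (not along the pixel's ray), 0 where there is no reading.
- calibration(name): a dict with "fx", "fy", "cx", "cy" (pixels), "xyz" and "rotation" of the camera in the world. Camera axes: x right, y down, z forward; pixel columns grow to the right and rows downward; lengths in m; the calibration is good to about 2 mm. A picture is of the moment at which its call begins: read the wrist's pose just before it. calibration takes no time and is no camera call; for the wrist camera it gives the pose at the moment of the call.
- hand_in(): hands the job in; it is judged then, once.
The state is a dict: "time_s": time; "joint_positions": joint angles; "qvel": joint speeds; "tau": joint torques, N m; "position": TCP position; "tcp_rot": TCP orientation; "force": force on the tool from outside, world axes, zero at the start; "moment": the same for the moment, N m; "opening": opening from 0.0 (shut) to 1.0 (fully open); "grasp_force": force on a finger pad.
Only numpy, scipy, OpenCV 4.12 (cv2) and the standard library are available. Lean on these libraries where they do the work, as an engineer would, in place of code of your own. Each camera call takes 0.05 s, during which the arm holds its last target. There are 200 camera calls.

## Working session

There is one attempt and no reset: what is moved stays moved. The work goes in short steps, Python scripts to look and compute and a tool call to move; the robot and the scene stay as the last step left them, time stands still between calls to the robot, and variables do not carry over. Pictures are saved under pics/ and viewed, at most 10 in all, crops included, and the job is handed in when it is done.

Besides the shell and the picture viewer there is one more tool, called after "Request:" by a JSON object that holds its "api" and its "payload", one argument or row to a line. send_rows: Moves the arm, as the interface text tells. Its arguments: {"type":"object","properties":{"plan":{"type":"array","items":{"type":"array","items":{"type":"number"}}}},"required":["plan"]}

```bash
ls; mkdir -p pics; python3 - <<'E'
from rig import *
import cv2,numpy as np
s=read_state();print(s);print(finger_overhang)
for n in("scene","side"):
    p,d=capture(n);cv2.imwrite(f"pics/{n}0.png",p);np.save(f"pics/{n}0.npy",d);print(n,calibration(n))
a=cv2.imread("pics/scene0.png");b=cv2.imread("pics/side0.png")
E
```

```text
pics
{'time_s': 0.0, 'joint_positions': array([ 5.76116145e+01,  3.02791728e+01,  8.21569025e+01, -1.66283415e-03,
        6.76881206e+01, -1.02273269e+01]), 'qvel': array([ 0.01465432,  0.04803807,  0.03386388, -0.06280189, -0.07688772,
       -0.00197571]), 'tau': array([ 1.16029027e-03, -4.40050042e+01, -1.76587969e+01,  6.33771345e-02,
        5.83615224e-02, -1.79914496e-04]), 'position': array([0.23535418, 0.57823315, 0.23556651]), 'tcp_rot': array([[-9.26131136e-01,  3.77199978e-01, -1.13842869e-03],
       [ 3.77201525e-01,  9.26129368e-01, -1.84480439e-03],
       [ 3.58472067e-04, -2.13794782e-03, -9.99997650e-01]]), 'force': array([-0.53476136,  0.5970224 ,  0.36015739]), 'moment': array([-0.02036639, -0.01698762, -0.00102   ]), 'grasp_force': 0.0, 'opening': 0.9994937824894845}
0.014
scene {'fx': 348.471397280197, 'fy': 348.471397280197, 'cx': 254.53315896458537, 'cy': 195.56976836041966, 'xyz': array([ 0.85029268, -0.48581446,  1.04165039]), 'rotation': array([[ 8.75618893e-01,  4.21249376e-01, -2.36305984e-01],
       [ 4.83002434e-01, -7.63211568e-01,  4.29204789e-01],
       [ 4.50788995e-04, -4.89956188e-01, -8.71746942e-01]])}
side {'fx': 392.48764303187846, 'fy': 392.48764303187846, 'cx': 253.64151679365185, 'cy': 195.13500161116986, 'xyz': array([ 0.36116067, -0.69497239,  0.74118325]), 'rotation': array([[ 0.92880708, -0.25119758,  0.27242832],
       [-0.3703971 , -0.60729755,  0.70284826],
       [-0.01110874, -0.7537171 , -0.65710512]])}
```

View pics/scene0.png

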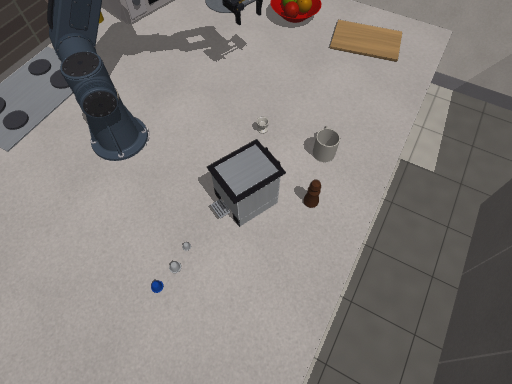

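View pics/side0.png

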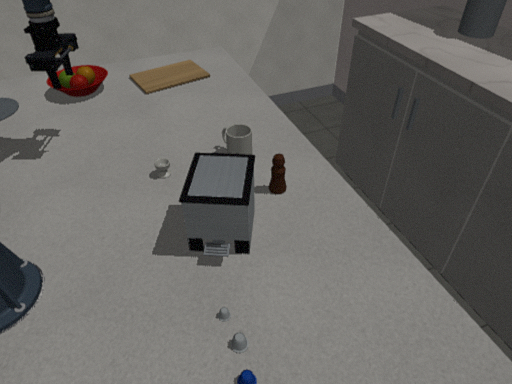

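The scene view shows the bin at about (248,180) with its pedal at (219,209). There are three capsule-like things: a small one at (186,245), a larger one at (174,267) and a blue one at (157,286). The egg cup is at (262,125), the mug at (326,145) and the mill at (313,193). The side view agrees, with the capsules at (224,313) and (239,341).

```bash
cat > h.py <<'E'
from rig import *
import cv2,numpy as np
def cloud(d,c):
    v,u=np.mgrid[:d.shape[0],:d.shape[1]]
    P=np.stack([(u-c["cx"])/c["fx"]*d,(v-c["cy"])/c["fy"]*d,d],-1)@np.array(c["rotation"]).T+c["xyz"]
    P[d<=0]=np.nan
    return P
E
python3 - <<'E'
from h import *
np.set_printoptions(precision=4,suppress=True)
for n,boxes in (("scene",dict(small=(186,245,9),big=(174,267,10),blue=(157,286,10),egg=(262,125,12),mug=(326,145,20),mill=(313,193,17),pedal=(219,209,11))),
                ("side",dict(small=(224,313,10),big=(239,341,13),egg=(162,168,14),mill=(278,174,22),mug=(238,138,18),pedal=(216,249,14)))):
    P=cloud(np.load(f"pics/{n}0.npy"),calibration(n))
    print(n,"table z",np.nanmedian(P[300:330,60:120,2]))
    for k,(u,v,r) in boxes.items():
        Q=P[v-r:v+r,u-r:u+r].reshape(-1,3)
        Q=Q[Q[:,2]>0.008]
        if k=="pedal": Q=Q[(Q[:,2]>.03)&(Q[:,2]<.045)]
        print(k,len(Q),"mean",Q.mean(0),"min",Q.min(0),"max",Q.max(0))
    m=(P[...,2]>.168)&(P[...,2]<.185)&(P[...,1]<.4)&(P[...,0]>.3)&(P[...,0]<.8)
    Q=P[m]; c,s,a=cv2.minAreaRect(Q[:,:2].astype(np.float32))
    print("lid",len(Q),c,s,a,Q[:,2].mean()); print(cv2.boxPoints((c,s,a)))
E
```

```text
scene table z 0.001324296347570364
small 42 mean [ 0.4708 -0.2407  0.0183] min [ 0.459  -0.2497  0.0086] max [ 0.4787 -0.231   0.0245]
big 84 mean [ 0.4798 -0.3136  0.024 ] min [ 0.4642 -0.3282  0.0082] max [ 0.4908 -0.2989  0.0342]
blue 88 mean [ 0.4674 -0.3878  0.0243] min [ 0.4529 -0.401   0.0084] max [ 0.4788 -0.3726  0.034 ]
egg 143 mean [0.4519 0.296  0.0352] min [0.4304 0.2724 0.008 ] max [0.4748 0.3193 0.0514]
mug 695 mean [0.7028 0.3041 0.0573] min [0.6347 0.2628 0.0083] max [0.7431 0.3671 0.0964]
mill 338 mean [0.7468 0.0881 0.0701] min [0.719  0.0735 0.008 ] max [0.7746 0.1514 0.1249]
pedal 211 mean [ 0.5037 -0.0867  0.0409] min [ 0.4696 -0.1166  0.0339] max [ 0.5366 -0.0591  0.0449]
lid 2729 (0.5508698225021362, 0.010240308940410614) (0.1935390681028366, 0.15586206316947937) 63.82826232910156 0.1779135822386119
[[ 0.4382 -0.0422]
 [ 0.5781 -0.111 ]
 [ 0.6635  0.0627]
 [ 0.5236  0.1315]]
side table z -0.0007741448656453653
small 86 mean [ 0.4645 -0.2434  0.0165] min [ 0.4552 -0.2504  0.0081] max [ 0.4749 -0.231   0.0235]
big 187 mean [ 0.4717 -0.3172  0.0221] min [ 0.4591 -0.3269  0.0082] max [ 0.4859 -0.301   0.0302]
egg 201 mean [0.4498 0.2948 0.0338] min [0.4268 0.272  0.0081] max [0.4724 0.3192 0.0463]
mill 523 mean [0.7365 0.0865 0.0642] min [0.7168 0.0717 0.0083] max [0.7614 0.1115 0.1201]
mug 837 mean [0.6902 0.2842 0.0701] min [0.5752 0.0519 0.0086] max [0.7401 0.3703 0.1763]
pedal 401 mean [ 0.5005 -0.0862  0.0384] min [ 0.4659 -0.1173  0.031 ] max [ 0.535  -0.0472  0.0449]
lid 3354 (0.547243595123291, 0.007438883185386658) (0.19107557833194733, 0.1541721671819687) 63.69677734375 0.17505861961737873
[[ 0.4358 -0.044 ]
 [ 0.574  -0.1124]
 [ 0.6587  0.0589]
 [ 0.5205  0.1272]]
```

```bash
python3 - <<'E'
from h import *
np.set_printoptions(precision=3,suppress=True)
s=read_state();R=s["tcp_rot"];t=s["position"]
for n in("scene","side"):
    P=cloud(np.load(f"pics/{n}0.npy"),calibration(n)).reshape(-1,3)
    Q=(P-t)@R; Q=Q[(abs(Q[:,:2])<.2).all(1)&(Q[:,2]>-.35)&(Q[:,2]<.03)]
    for z in np.arange(-.34,.03,.02):
        q=Q[abs(Q[:,2]-z)<.01]
        if len(q): print(n,round(z,2),len(q),"x",q[:,0].min(),q[:,0].max(),"y",q[:,1].min(),q[:,1].max())
print(calibration("wrist")["xyz"]-t, (calibration("wrist")["xyz"]-t)@R)
p=cv2.imread("pics/side0.png")[0:110,0:120];cv2.imwrite("pics/g.png",cv2.resize(p,None,fx=5,fy=5,interpolation=cv2.INTER_CUBIC))
E
```

```text
scene -0.1 57 x -0.04029336511958624 0.0002888124809893526 y -0.09754096260102257 -0.054243331373340455
scene -0.08 119 x -0.04109886132169958 0.036489098819203675 y -0.09589043239954356 -0.001812720771798434
scene -0.06 72 x -0.04042044968531578 0.031664585764985854 y -0.08829982835319235 0.011850288852457615
scene -0.04 31 x -0.017207545727396134 0.007050236484700952 y -0.06022764679870507 0.05675413011727886
scene -0.02 57 x -0.015207937774114765 0.00760081728501717 y -0.058022532668683506 0.056060268112857616
scene 0.0 49 x -0.016160833740385076 0.011887901054039767 y -0.05364117082499976 0.051678405729638686
scene 0.02 8 x -0.010512649079739103 0.008350109338802182 y -0.05072606340418159 0.05019160576377115
side -0.22 143 x -0.03394843379699179 0.02548666525488673 y -0.03744009613657022 0.010941263844629167
side -0.2 231 x -0.03695665623310952 0.032284668191980115 y -0.03766719720490266 0.012152133629253742
side -0.18 209 x -0.03639700715701064 0.03061871580322932 y -0.03935672895710939 0.019842658941726963
side -0.16 327 x -0.039044658894466594 0.03720969306586257 y -0.05444073
[... 289 characters left out ...]
881 y -0.10128422669049417 0.09346830761707269
side -0.08 377 x -0.03877647847430661 0.038268706638738055 y -0.09706219985985572 0.0906285484235631
side -0.06 263 x -0.03923594921651692 0.03742536154142815 y -0.09266466346302013 0.08730503471735927
side -0.04 80 x -0.012951306493709512 0.011802451903650148 y -0.0642420482572118 0.059639911985089125
side -0.02 110 x -0.013459696279377216 0.010630602670282796 y -0.06150404794791061 0.05990612635156778
side 0.0 103 x -0.013115328893237818 0.011337463749390193 y -0.05854902096004426 0.05302827562994928
side 0.02 24 x -0.010969133150530093 0.0136038757192907 y -0.05587289050808808 0.052456095121131176
[-0.075  0.031  0.149] [ 0.081 -0.    -0.149]
```

View pics/g.png

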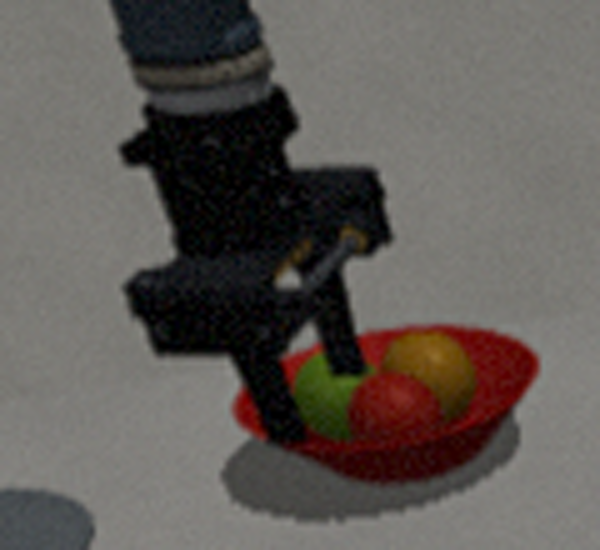

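The side crop shows the gripper bar, 190 mm along y, at the fingers' root; the fruit bowl is only behind it in view. Rows can only turn the tool about its own z, so the lean has to come from the arm's reach limit. I'll turn the tool, then reach outward along the bin's x direction and see how the arm behaves.

Request:
{"api": "send_rows", "payload": {
  "plan": [
    [255,0,0,-0.01,-0.125],
    [255,0,0,-0.01,-0.125],
    [255,0,0,-0.01,-0.125],
    [255,0,0,-0.01,-0.125],
    [255,0,0,-0.01,-0.125],
    [255,0,0,-0.01,-0.125],
    [255,0,0,-0.01,-0.125],
    [255,0,0,-0.01,-0.125],
    [255,0,0,-0.01,-0.125],
    [255,0,0,-0.01,-0.125],
    [255,0,0,0,-0.125],
    [255,0,0,0,-0.125],
    [255,-0.04,0,0,0],
    [255,-0.04,0,0,0],
    [255,-0.04,0,0,0],
    [255,-0.04,0,0,0],
    [255,-0.04,0,0,0],
    [255,-0.04,0,0,0],
    [255,-0.04,0,0,0],
    [255,-0.04,0,0,0]
  ]
}}

```text
time_s: 1.77
position: [0.3645, 0.8378, 0.3252]
tcp_rot: [[-0.442, -0.897, 0.004], [-0.897, 0.442, 0.012], [-0.012, 0.001, -1.0]]
force: [-6.7, -16.8, 13.3]
opening: 0.0
grasp_force: 0.0
```

```bash
cat > st.py <<'E'
from h import *
np.set_printoptions(precision=4,suppress=True)
s=read_state();t=s["position"];R=s["tcp_rot"]
print("t",round(s["time_s"],2),"pos",t,"r",np.hypot(*t[:2]),"q",s["joint_positions"],"F",s["force"],"op",s["opening"])
print(R); print("tilt",np.degrees(np.arccos(-R[2,2])),"az",np.degrees(np.arctan2(R[1,2],R[0,2])))
E
python3 st.py
```

```text
t 1.77 pos [0.3645 0.8378 0.3252] r 0.9136462970323825 q [ 59.4692  57.5358  12.4572   0.1362 109.3017 -94.2666] F [ -6.6931 -16.8104  13.2672] op 0.0004030851530212651
[[-0.4418 -0.8971  0.0043]
 [-0.897   0.4418  0.0117]
 [-0.0124  0.0013 -0.9999]]
tilt 0.7169143583633626 az 69.80149789064767
```

Request:
{"api": "send_rows", "payload": {
  "plan": [
    [255,-0.01,0,0,0],
    [255,-0.01,0,0,0],
    [255,-0.01,0,0,0],
    [255,0,0,0,0]
  ]
}}

```text
time_s: 2.1
position: [0.3691, 0.8447, 0.3242]
tcp_rot: [[-0.441, -0.897, 0.016], [-0.896, 0.442, 0.036], [-0.039, 0.001, -0.999]]
force: [0.3, -0.4, 0.0]
opening: 0.009
grasp_force: 0.0
```

```bash
python3 st.py
```

```text
t 2.1 pos [0.3691 0.8447 0.3242] r 0.9217742360723713 q [ 59.4034  57.5973  12.4892   0.256  107.6869 -94.2963] F [ 0.3142 -0.4467  0.0307] op 0.009023569663608776
[[-0.4415 -0.8971  0.0161]
 [-0.8964  0.4418  0.0356]
 [-0.0391  0.0013 -0.9992]]
tilt 2.239837800630644 az 65.65646967546343
```

Request:
{"api": "send_rows", "payload": {
  "plan": [
    [255,-0.03,0,0,0],
    [255,-0.03,0,0,0],
    [255,-0.03,0,0,0],
    [255,-0.03,0,0,0],
    [255,0,0,0,0],
    [255,0,0,0,0]
  ]
}}

```text
time_s: 2.6
position: [0.3859, 0.8701, 0.2981]
tcp_rot: [[-0.44, -0.897, 0.044], [-0.892, 0.442, 0.099], [-0.108, 0.005, -0.994]]
force: [-0.5, 0.3, -1.2]
opening: 0.006
grasp_force: 0.0
```

```bash
python3 st.py
```

```text
t 2.6 pos [0.3859 0.8701 0.2981] r 0.9518451470881805 q [ 59.1473  59.3304  12.5061   0.781  101.9805 -94.4202] F [-0.5073  0.2579 -1.1536] op 0.006290086945359836
[[-0.4396 -0.8971  0.0438]
 [-0.8916  0.4417  0.0993]
 [-0.1084  0.0046 -0.9941]]
tilt 6.228831308748765 az 66.20609945885275
```

Request:
{"api": "send_rows", "payload": {
  "plan": [
    [255,0.04,0,-0.02,0],
    [255,0.04,0,0,0],
    [255,0.04,0,0,0],
    [255,0,0,0,0]
  ]
}}

```text
time_s: 2.93
position: [0.3304, 0.7618, 0.2931]
tcp_rot: [[-0.44, -0.897, 0.026], [-0.895, 0.441, 0.071], [-0.075, 0.008, -0.997]]
force: [-0.5, -1.2, -3.7]
opening: 0.006
grasp_force: 0.0
```

```bash
python3 st.py
```

```text
t 2.93 pos [0.3304 0.7618 0.2931] r 0.8303770700632404 q [ 58.5811  44.05    45.8035   0.8258  85.9102 -95.2629] F [-0.4803 -1.1525 -3.6549] op 0.0058034653736379815
[[-0.4403 -0.8975  0.0262]
 [-0.8947  0.441   0.0705]
 [-0.0749  0.0076 -0.9972]]
tilt 4.315844886529536 az 69.59412447309873
```

Request:
{"api": "send_rows", "payload": {
  "plan": [
    [255,-0.04,0,-0.01,0],
    [255,-0.04,0,-0.01,0],
    [255,-0.04,0,-0.01,0],
    [255,-0.04,0,-0.01,0],
    [255,-0.04,0,-0.01,0],
    [255,-0.04,0,-0.01,0],
    [255,-0.04,0,-0.01,0],
    [255,-0.04,0,-0.01,0],
    [255,-0.04,0,-0.01,0],
    [255,-0.04,0,-0.01,0],
    [255,-0.04,0,-0.01,0],
    [255,-0.04,0,-0.01,0],
    [255,-0.04,0,-0.01,0],
    [255,-0.04,0,-0.01,0],
    [255,0,0,0,0]
  ]
}}

```text
time_s: 4.18
position: [0.4194, 0.9083, 0.414]
tcp_rot: [[-0.407, -0.898, 0.166], [-0.82, 0.44, 0.367], [-0.402, 0.013, -0.915]]
force: [0.4, -0.3, 0.2]
opening: 0.009
grasp_force: 0.0
```

```bash
python3 st.py
```

```text
t 4.18 pos [0.4194 0.9083 0.414 ] r 1.0004516374146415 q [ 57.9314  53.3921  12.4895   3.1074  90.5754 -95.1415] F [ 0.3928 -0.3359  0.2459] op 0.008815176040766546
[[-0.4074 -0.8981  0.1658]
 [-0.8199  0.4397  0.3668]
 [-0.4023  0.0135 -0.9154]]
tilt 23.73479933263745 az 65.6710280540616
```

Request:
{"api": "send_rows", "payload": {
  "plan": [
    [255,-0.04,0,-0.005,0],
    [255,-0.04,0,-0.005,0],
    [255,-0.04,0,-0.005,0],
    [255,-0.04,0,-0.005,0],
    [255,0,0,0,0],
    [255,0.03,0,0,0],
    [255,0.04,0,0,0],
    [255,0.04,0,0,0],
    [255,0,0,0,0]
  ]
}}

```text
time_s: 4.93
position: [0.3811, 0.8303, 0.3698]
tcp_rot: [[-0.401, -0.899, 0.178], [-0.801, 0.438, 0.409], [-0.445, 0.022, -0.895]]
force: [-2.2, -2.3, -11.3]
opening: 0.005
grasp_force: 0.0
```

```bash
python3 st.py
```

```text
t 4.93 pos [0.3811 0.8303 0.3698] r 0.9135779452697971 q [ 57.0047  40.0871  46.8982   4.5932  66.9278 -97.5221] F [ -2.2492  -2.2683 -11.2791] op 0.005132915529361941
[[-0.4013 -0.8986  0.1776]
 [-0.8005  0.4383  0.4088]
 [-0.4452  0.0219 -0.8952]]
tilt 26.468729646558277 az 66.51935264979778
```

```bash
cat > go.py <<'E'
from h import *
import sys
# usage: go.py x y z [mode]; mode tcp|tip|corner: which point of the tool goes to xyz
def delta(p,mode="tcp",s=None,verbose=True):
    s=s or read_state();R=s["tcp_rot"];t=s["position"]
    off={"tcp":np.zeros(3),"tip":R[:,2]*.014,"corner":R[:,2]*.014+R[:,0]*.0095,"grasp":-R[:,2]*.005}[mode]
    d=R.T@(np.array(p)-off-t); n=int(np.ceil(abs(d).max()/.0415))
    print("d",np.round(d,4),"rows",n,"each",np.round(d/max(n,1),4)); return d
X=np.array([.4423,.8969]);Y=np.array([-.8969,.4423]);O=np.array([.5454,.0014])
def bin(x,y,z): return [*(O+x*X+y*Y),z]
E
python3 - <<'E'
from go import *
s=read_state();R=s["tcp_rot"];t=s["position"]
w=np.array([.50,.30,.38]);delta(w)
w2=np.array(bin(-.135,0,.24));print(w2);d=R.T@(w2-w);print(d,np.ceil(abs(d).max()/.0415))
E
```

```text
d [ 0.3723 -0.339  -0.2048] rows 9 each [ 0.0414 -0.0377 -0.0228]
[ 0.4856895 -0.1196815  0.24     ]
[ 0.40402174 -0.17413783 -0.04878322] 10.0
```

Request:
{"api": "send_rows", "payload": {
  "plan": [
    [255,0.0266,-0.0242,-0.0146,0],
    [255,0.0266,-0.0242,-0.0146,0],
    [255,0.0266,-0.0242,-0.0146,0],
    [255,0.0266,-0.0242,-0.0146,0],
    [255,0.0266,-0.0242,-0.0146,0],
    [255,0.0266,-0.0242,-0.0146,0],
    [255,0.0266,-0.0242,-0.0146,0],
    [255,0.0266,-0.0242,-0.0146,0],
    [255,0.0266,-0.0242,-0.0146,0],
    [255,0.0266,-0.0242,-0.0146,0],
    [255,0.0266,-0.0242,-0.0146,0],
    [255,0.0266,-0.0242,-0.0146,0],
    [255,0.0266,-0.0242,-0.0146,0],
    [255,0.0266,-0.0242,-0.0146,0],
    [255,0.0367,-0.0158,-0.0044,0],
    [255,0.0367,-0.0158,-0.0044,0],
    [255,0.0367,-0.0158,-0.0044,0],
    [255,0.0367,-0.0158,-0.0044,0]
  ]
}}

```text
time_s: 6.43
position: [0.5112, 0.2034, 0.3541]
tcp_rot: [[-0.449, -0.872, 0.195], [-0.782, 0.489, 0.387], [-0.433, 0.022, -0.901]]
force: [1.4, 1.5, 0.9]
opening: 0.011
grasp_force: 0.0
```

```bash
python3 st.py; python3 -c "
from go import *
delta(bin(-.135,0,.24))"
```

```text
t 6.43 pos [0.5112 0.2034 0.3541] r 0.5501760491627982 q [  -2.5904   11.3409   97.4077   26.4103   62.7832 -163.5114] F [1.4195 1.5459 0.9313] op 0.010675092655058116
[[-0.4492 -0.8719  0.1948]
 [-0.7816  0.4892  0.3871]
 [-0.4328  0.0217 -0.9012]]
tilt 25.682420778070835 az 63.29089593528808
d [ 0.3133 -0.1383 -0.0272] rows 8 each [ 0.0392 -0.0173 -0.0034]
```

Request:
{"api": "send_rows", "payload": {
  "plan": [
    [255,0,0,0,0.1235],
    [255,0,0,0,0.1235],
    [255,0,0,0,0.1235],
    [255,0,0,0,0.1235],
    [255,0,0,0,0.1235],
    [255,0,0,0,0.1235],
    [255,0,0,0,0.1235],
    [255,0,0,0,0.1235],
    [255,0,0,0,0.1235],
    [255,0,0,0,0.1235],
    [255,0,0,0,0.1235],
    [255,0,0,0,0.1235],
    [255,0,0,0,0.1235],
    [255,0,0,0,0.1235],
    [255,0,0,0,0.1235],
    [255,0,0,0,0.1235],
    [255,0,0,0,0.1235],
    [255,0,0,0,0.1235],
    [255,0,0,0,0.1235],
    [255,0,0,0,0.1235]
  ]
}}

```text
time_s: 8.1
position: [0.5114, 0.2054, 0.3548]
tcp_rot: [[-0.189, 0.962, 0.195], [0.916, 0.101, 0.388], [0.354, 0.252, -0.9]]
force: [-0.3, 0.8, -0.0]
opening: 0.007
grasp_force: 0.0
```

Request:
{"api": "send_rows", "payload": {
  "plan": [
    [255,0,0,0,0.1235],
    [255,0,0,0,0.1235],
    [255,0,0,0,0.1235],
    [255,0,0,0,0.1235],
    [255,0,0,0,0.1235],
    [255,0,0,0,0]
  ]
}}

```text
time_s: 8.6
position: [0.5113, 0.2054, 0.3548]
tcp_rot: [[0.4, 0.895, 0.196], [0.807, -0.445, 0.388], [0.435, 0.002, -0.9]]
force: [0.2, -0.4, -0.6]
opening: 0.006
grasp_force: 0.0
```

```bash
python3 st.py; python3 -c "
from go import *
delta(bin(-.135,0,.24))"
```

```text
t 8.6 pos [0.5113 0.2054 0.3548] r 0.5510540947212872 q [-2.3866 11.3367 97.3387 26.4761 62.7366 13.503 ] F [ 0.2101 -0.3772 -0.5668] op 0.006109886361109275
[[ 0.4     0.8954  0.1955]
 [ 0.8067 -0.4453  0.3885]
 [ 0.4349  0.0023 -0.9005]]
tilt 25.78037089735516 az 63.283999993472115
d [-0.3224  0.1215 -0.028 ] rows 8 each [-0.0403  0.0152 -0.0035]
```

Request:
{"api": "send_rows", "payload": {
  "plan": [
    [255,-0.0322,0.0122,-0.0028,0],
    [255,-0.0322,0.0122,-0.0028,0],
    [255,-0.0322,0.0122,-0.0028,0],
    [255,-0.0322,0.0122,-0.0028,0],
    [255,-0.0322,0.0122,-0.0028,0],
    [255,-0.0322,0.0122,-0.0028,0],
    [255,-0.0322,0.0122,-0.0028,0],
    [255,-0.0322,0.0122,-0.0028,0],
    [255,-0.0322,0.0122,-0.0028,0],
    [255,-0.0322,0.0122,-0.0028,0],
    [255,0,0,0,0]
  ]
}}

```text
time_s: 9.52
position: [0.4867, -0.1267, 0.2377]
tcp_rot: [[0.401, 0.895, 0.197], [0.809, -0.446, 0.383], [0.431, 0.005, -0.903]]
force: [0.5, -0.7, 0.1]
opening: 0.006
grasp_force: 0.0
```

```bash
sed -i 's/R\[:,2\]\*.014+R\[:,0\]\*.0095/R[:,2]*.014-R[:,0]*.0095/' go.py; python3 st.py; python3 - <<'E'
from go import *
p,d=capture("wrist");c=calibration("wrist");cv2.imwrite("pics/w1.png",p)
P=cloud(d,c)
m=(P[...,2]>.165)&(P[...,2]<.19); Q=P[m]
print(len(Q)); 
if len(Q)>50: print(cv2.boxPoints(cv2.minAreaRect(Q[:,:2].astype(np.float32))))
m=(P[...,2]>.03)&(P[...,2]<.048); Q=P[m].reshape(-1,3)
b=(Q[:,:2]-O)@np.stack([X,Y],1); k=(abs(b[:,0]+.1)<.04)&(abs(b[:,1])<.06);b=b[k];print("pad",len(b),b.min(0),b.max(0),np.median(b,0),Q[k][:,2].mean())
delta(bin(-.125,0,.075),"corner"); delta(bin(-.106,0,.045),"corner")
E
```

```text
t 9.52 pos [ 0.4867 -0.1267  0.2377] r 0.5029237807179998 q [-42.1024  22.2394 102.6726  27.3712  64.8212 -29.6083] F [ 0.5162 -0.7037  0.128 ] op 0.005903636489868021
[[ 0.4009  0.8948  0.1965]
 [ 0.8086 -0.4464  0.3832]
 [ 0.4306  0.0053 -0.9025]]
tilt 25.50825318353317 az 62.844646273569836
32669
[[ 0.43579608 -0.0391655 ]
 [ 0.57463783 -0.10685207]
 [ 0.6454342   0.03836871]
 [ 0.50659245  0.10605527]]
pad 1662 [-0.11532328 -0.05967192] [-0.07280552  0.05891466] [-0.09409625  0.00364849] 0.04117471759188771
d [-0.0494 -0.0028  0.1391] rows 4 each [-0.0123 -0.0007  0.0348]
d [-0.0453 -0.003   0.1744] rows 5 each [-0.0091 -0.0006  0.0349]
```

View pics/w1.png

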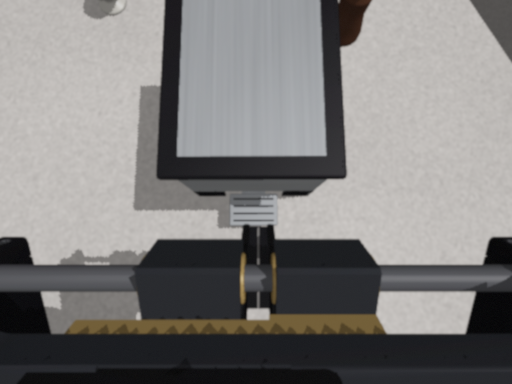

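The wrist view shows the closed fingertips (258,240) in line with the pedal (254,208); the lid's front edge is at row 172.

Request:
{"api": "send_rows", "payload": {
  "plan": [
    [255,-0.0123,-0.0007,0.0348,0],
    [255,-0.0123,-0.0007,0.0348,0],
    [255,-0.0123,-0.0007,0.0348,0],
    [255,-0.0123,-0.0007,0.0348,0],
    [255,0.0032,0,0.0126,0],
    [255,0.0032,0,0.0126,0],
    [255,0.0032,0,0.0126,0],
    [255,0,0,0,0]
  ]
}}

```text
time_s: 10.23
position: [0.5019, -0.0802, 0.0623]
tcp_rot: [[0.397, 0.897, 0.193], [0.809, -0.441, 0.388], [0.434, 0.002, -0.901]]
force: [-0.8, -0.9, -1.0]
opening: 0.001
grasp_force: 0.0
```

```bash
sed -i 's/O=np.array.*/O=np.array([.5467,.0041])/' go.py; python3 st.py; python3 - <<'E'
from go import *
delta(bin(-.103,0,.040),"corner"); delta(bin(-.103,0,.015),"corner"); delta(bin(-.103,0,.012),"corner")
E
```

```text
t 10.23 pos [ 0.5019 -0.0802  0.0623] r 0.5082613651708877 q [-36.6732  40.3454 110.3401  40.0151  41.5975 -43.7296] F [-0.7509 -0.9108 -0.9936] op 0.0012985860265025907
[[ 0.3969  0.8973  0.193 ]
 [ 0.8089 -0.4413  0.3885]
 [ 0.4338  0.0019 -0.901 ]]
tilt 25.709158965130413 az 63.57904357223757
d [-0.007   0.0028  0.0028] rows 1 each [-0.007   0.0028  0.0028]
d [-0.0179  0.0028  0.0254] rows 1 each [-0.0179  0.0028  0.0254]
d [-0.0192  0.0028  0.0281] rows 1 each [-0.0192  0.0028  0.0281]
```

Request:
{"api": "send_rows", "payload": {
  "plan": [
    [255,-0.006,0.0028,0,0],
    [255,-0.0015,0,0.0032,0],
    [255,-0.0015,0,0.0032,0],
    [255,-0.0015,0,0.0032,0],
    [255,-0.0015,0,0.0032,0],
    [255,-0.0015,0,0.0032,0],
    [255,-0.0015,0,0.0032,0],
    [255,-0.0015,0,0.0032,0],
    [255,-0.0015,0,0.003,0],
    [255,0,0,0,0]
  ]
}}

```text
time_s: 11.07
position: [0.5027, -0.0889, 0.0335]
tcp_rot: [[0.4, 0.895, 0.198], [0.807, -0.446, 0.388], [0.435, 0.005, -0.9]]
force: [0.4, -1.4, 10.5]
opening: 0.004
grasp_force: 5.2
```

```bash
python3 st.py; python3 - <<'E'
from go import *
delta(bin(-.103,0,.015),"corner"); delta(bin(-.103,0,.010),"corner")
p,d=capture("side");cv2.imwrite("pics/s1.png",cv2.resize(p[110:300,100:340],None,fx=3,fy=3))
E
```

```text
t 11.07 pos [ 0.5027 -0.0889  0.0335] r 0.510478005429435 q [-37.5284  43.867  110.2456  42.6679  39.1506 -47.7807] F [ 0.3936 -1.39   10.5393] op 0.004215980409802927
[[ 0.3998  0.895   0.198 ]
 [ 0.8067 -0.4461  0.3875]
 [ 0.4351  0.0047 -0.9004]]
tilt 25.794725168745966 az 62.94105924273035
d [ 0.0013 -0.0017  0.0026] rows 1 each [ 0.0013 -0.0017  0.0026]
d [-0.0008 -0.0018  0.0071] rows 1 each [-0.0008 -0.0018  0.0071]
```

View pics/s1.png

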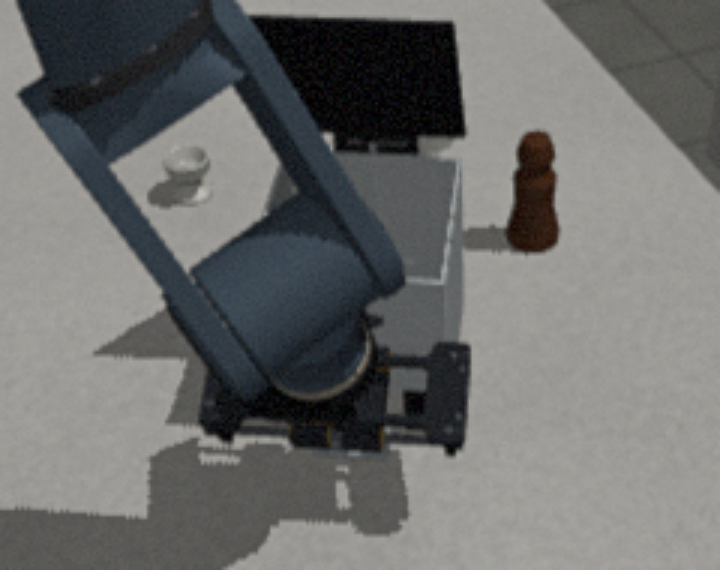

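The lid (at 390,75) is already well up. I'll press on until the force shows the stop.

Request:
{"api": "send_rows", "payload": {
  "plan": [
    [255,-0.0008,0,0.0018,0],
    [255,-0.0008,0,0.0018,0],
    [255,0,0,0,0]
  ]
}}

```text
time_s: 11.37
position: [0.5029, -0.0887, 0.0313]
tcp_rot: [[0.399, 0.895, 0.199], [0.806, -0.446, 0.389], [0.437, 0.006, -0.9]]
force: [-3.8, -4.9, 26.0]
opening: 0.008
grasp_force: 13.6
```

Request:
{"api": "send_rows", "payload": {
  "plan": [
    [255,-0.0008,0,0.0018,0],
    [255,0,0,0,0]
  ]
}}

```text
time_s: 11.53
position: [0.5029, -0.0886, 0.0306]
tcp_rot: [[0.398, 0.895, 0.2], [0.806, -0.446, 0.389], [0.438, 0.006, -0.899]]
force: [-5.7, -6.9, 36.0]
opening: 0.004
grasp_force: 18.6
```

Request:
{"api": "send_rows", "payload": {
  "plan": [
    [255,0.001,0,-0.004,0],
    [255,0.001,0,-0.006,0],
    [255,0,0,-0.01,0],
    [255,0,0,-0.01,0],
    [255,0,0,-0.02,0],
    [255,0,0,-0.03,0],
    [0,0,0,-0.04,0],
    [0,0,0,-0.04,0],
    [0,0,0,-0.04,0],
    [0,-0.0292,0.0158,-0.0208,0],
    [0,-0.0292,0.0158,-0.0208,0],
    [0,-0.0292,0.0158,-0.0208,0],
    [0,-0.0292,0.0158,-0.0208,0],
    [0,-0.0292,0.0158,-0.0208,0],
    [0,0,0,0,0]
  ]
}}

```text
time_s: 12.78
position: [0.4553, -0.3665, 0.238]
tcp_rot: [[0.404, 0.893, 0.198], [0.81, -0.45, 0.377], [0.426, 0.008, -0.905]]
force: [-0.2, -0.4, 0.3]
opening: 0.604
grasp_force: 0.0
```

```bash
python3 st.py; python3 - <<'E'
from go import *
p,d=capture("wrist");c=calibration("wrist");np.save("pics/w2.npy",d)
q,ds=capture("side")
cv2.imwrite("pics/w2.png",np.hstack([p,q])[:, :]if 0 else cv2.resize(np.hstack([p,q]),(800,300)))
P=cloud(d,c);z=P[...,2]
m=((z>.008)&(z<.045)&(np.hypot(P[...,0]-.475,P[...,1]+.314)<.12)).astype(np.uint8)
n,l,st,ce=cv2.connectedComponentsWithStats(m)
for i in range(1,n):
    if st[i,4]>80:
        Q=P[l==i];B=cv2.minEnclosingCircle(Q[Q[:,2]>Q[:,2].max()-.006][:,:2].astype(np.float32))
        print(ce[i],st[i],Q.min(0),Q.max(0),"top circ",B,"bgr",p[l==i].mean(0))
# lid angle, pedal from side
P=cloud(ds,calibration("side")).reshape(-1,3)
b=(P[:,:2]-O)@np.stack([X,Y],1);h=P[:,2]
k=(b[:,0]>-.06)&(b[:,0]<.12)&(abs(b[:,1])<.06)&(h>.2)&(h<.4)
A=np.polyfit(b[k,0],h[k],1);print("lid",k.sum(),np.degrees(np.arctan(A[0])),b[k,0].min(),h[k].max())
k=(abs(b[:,0]+.105)<.015)&(abs(b[:,1])<.025)&(h<.06);print("pad h",np.median(h[k]),k.sum())
E
```

```text
t 12.78 pos [ 0.4553 -0.3665  0.238 ] r 0.5845403649723787 q [-60.4538  31.5612  84.2852  21.3797  79.2095 -40.6559] F [-0.1794 -0.439   0.2578] op 0.6040423485437969
[[ 0.4043  0.893   0.198 ]
 [ 0.8095 -0.4501  0.3769]
 [ 0.4257  0.0079 -0.9048]]
tilt 25.19873232570573 az 62.29088391597061
[222.14213198 155.32994924] [215 148  16  16 197] [ 0.45393888 -0.24377722  0.00806627] [ 0.47506011 -0.22461715  0.02436474] top circ ((0.4642651379108429, -0.23347193002700806), 0.009337974712252617) bgr [122.84263959 122.06598985 120.73096447]
[250.64689266 199.85875706] [240 190  22  21 354] [ 0.45787052 -0.32072035  0.0080389 ] [ 0.48647116 -0.29432254  0.03189442] top circ ((0.4718967378139496, -0.30644935369491577), 0.011303424835205078) bgr [125.29943503 124.45762712 122.95480226]
[267.29396325 254.03412073] [257 243  22  22 381] [ 0.44515859 -0.3949388   0.00820719] [ 0.47406429 -0.3666379   0.03089028] top circ ((0.46010470390319824, -0.3810648024082184), 0.011749815195798874) bgr [108.0839895   54.36220472  30.5144357 ]
lid 2054 -67.9483846356738 0.023029563985748656 0.3407853442667986
pad h nan 0
  return _methods._mean(a, axis=axis, dtype=dtype,
  ret = ret.dtype.type(ret / rcount)
```

View pics/w2.png

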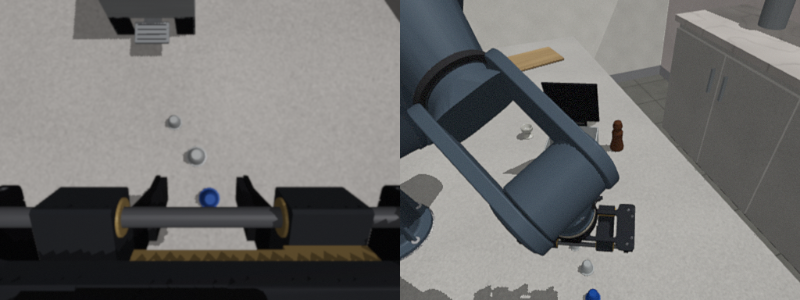

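Wrist view: the blue capsule is at about (209,197) in the halved picture, the larger plain one at (197,156), the smaller at (174,121). The pedal is up again at (152,33), and the lid stands at about 68°.

```bash
python3 - <<'E'
from go import *
s=read_state();z=s["tcp_rot"][:,2];T=np.array([.4723,-.3077,.020])
d=delta(T-.08*z);print(np.linalg.norm(d))
E
```

```text
d [-0.0456 -0.0071  0.1389] rows 4 each [-0.0114 -0.0018  0.0347]
0.14635357184947412
```

Request:
{"api": "send_rows", "payload": {
  "plan": [
    [0,-0.0114,-0.0018,0.0347,0],
    [0,-0.0114,-0.0018,0.0347,0],
    [0,-0.0114,-0.0018,0.0347,0],
    [0,-0.0114,-0.0018,0.0347,0],
    [0,0,0,0.02,0],
    [0,0,0,0.02,0],
    [0,0,0,0,0]
  ]
}}

```text
time_s: 13.47
position: [0.4635, -0.3153, 0.0533]
tcp_rot: [[0.4, 0.897, 0.186], [0.805, -0.441, 0.397], [0.439, -0.009, -0.899]]
force: [-0.4, 0.9, 0.2]
opening: 0.998
grasp_force: 0.0
```

```bash
python3 st.py; python3 - <<'E'
from go import *
p,d=capture("wrist");c=calibration("wrist");P=cloud(d,c);z=P[...,2]
m=((z>.008)&(z<.036)&(np.hypot(P[...,0]-.473,P[...,1]+.309)<.03)).astype(np.uint8)
Q=P[m>0];print(len(Q),Q.min(0),Q.max(0))
if len(Q)>20: print(cv2.minEnclosingCircle(Q[Q[:,2]>Q[:,2].max()-.006][:,:2].astype(np.float32)))
delta([.4723,-.3077,.020])
E
```

```text
t 13.47 pos [ 0.4635 -0.3153  0.0533] r 0.5606071174147403 q [-57.2537  45.285   94.4586  26.0917  57.6428 -48.4504] F [-0.4362  0.9047  0.1957] op 0.9984091675761333
[[ 0.4001  0.8973  0.1864]
 [ 0.8047 -0.4413  0.397 ]
 [ 0.4385 -0.0089 -0.8987]]
tilt 26.014627025593075 az 64.85327014630396
1327 [ 0.45965598 -0.32873343  0.00804815] [ 0.4888461  -0.29952277  0.03307276]
((0.47433167695999146, -0.3141922056674957), 0.012281520292162895)
d [-0.0044  0.0032  0.0368] rows 1 each [-0.0044  0.0032  0.0368]
```

Request:
{"api": "send_rows", "payload": {
  "plan": [
    [0,-0.0087,0.0078,0,0],
    [0,0,0,0.012,0],
    [0,0,0,0.012,0],
    [0,0,0,0.0107,0],
    [0,0,0,0,0],
    [255,0,0,0,0],
    [255,0,0,0,0],
    [255,0,0,0,0],
    [255,0,0,0,0],
    [255,0,0,0,0],
    [255,0,0,0,0],
    [255,0,0,0,0],
    [255,0,0,0,0],
    [255,0,0,0,0],
    [255,0,0,0,0]
  ]
}}

```text
time_s: 14.77
position: [0.4757, -0.3179, 0.0213]
tcp_rot: [[0.4, 0.896, 0.193], [0.807, -0.444, 0.389], [0.434, 0.0, -0.901]]
force: [0.8, -0.3, 0.7]
opening: 0.325
grasp_force: 8.0
```

```bash
python3 st.py
```

```text
t 14.77 pos [ 0.4757 -0.3179  0.0213] r 0.5721365431822786 q [-56.4251  48.5817  93.5638  27.414   54.6799 -49.4245] F [ 0.8292 -0.2824  0.6675] op 0.32506184946512634
[[ 0.3998  0.8961  0.1929]
 [ 0.8074 -0.4439  0.3886]
 [ 0.4339  0.0004 -0.901 ]]
tilt 25.714926731151685 az 63.59962777458374
```

Request:
{"api": "send_rows", "payload": {
  "plan": [
    [255,0,0,0,0],
    [255,0.002,0,-0.004,0],
    [255,0.005,0,-0.01,0],
    [255,0.009,0,-0.018,0],
    [255,0.015,0,-0.03,0],
    [255,0.015,0,-0.03,0],
    [255,0.015,0,-0.03,0],
    [255,0.015,0,-0.03,0],
    [255,0.015,0,-0.03,0],
    [255,0.015,0,-0.03,0],
    [255,0,0,0,0]
  ]
}}

```text
time_s: 15.68
position: [0.4795, -0.3169, 0.2661]
tcp_rot: [[0.396, 0.896, 0.201], [0.812, -0.444, 0.379], [0.429, 0.013, -0.903]]
force: [0.4, -1.2, 0.2]
opening: 0.317
grasp_force: 29.6
```

```bash
python3 st.py;python3 - <<'E'
from go import *
d=delta(bin(-.03,0,.25));n=np.ceil(np.linalg.norm(d)/.038);print(n,d/n); print(bin(-.03,0,.25))
E
```

```text
t 15.68 pos [ 0.4795 -0.3169  0.2661] r 0.5747299491944271 q [-56.1037  28.1764  85.7473  22.6195  79.5528 -36.7444] F [ 0.405  -1.2251  0.2352] op 0.3166674019755146
[[ 0.3957  0.8961  0.2011]
 [ 0.8121 -0.4437  0.3789]
 [ 0.4288  0.0134 -0.9033]]
tilt 25.402231142074694 az 62.04503736492669
d [ 0.2533 -0.0823  0.1368] rows 7 each [ 0.0362 -0.0118  0.0195]
8.0 [ 0.03166291 -0.01029322  0.01710419]
[np.float64(0.533431), np.float64(-0.022807), 0.25]
```

Request:
{"api": "send_rows", "payload": {
  "plan": [
    [255,0.0317,-0.0103,0.0171,0],
    [255,0.0317,-0.0103,0.0171,0],
    [255,0.0317,-0.0103,0.0171,0],
    [255,0.0317,-0.0103,0.0171,0],
    [255,0.0317,-0.0103,0.0171,0],
    [255,0.0317,-0.0103,0.0171,0],
    [255,0.0317,-0.0103,0.0171,0],
    [255,0.0317,-0.0103,0.0171,0],
    [255,0,0,0,0]
  ]
}}

```text
time_s: 16.43
position: [0.5289, -0.0131, 0.2454]
tcp_rot: [[0.395, 0.899, 0.188], [0.808, -0.437, 0.394], [0.436, -0.004, -0.9]]
force: [0.2, -0.0, -0.1]
opening: 0.31
grasp_force: 29.6
```

```bash
python3 st.py;python3 - <<'E'
from go import *
delta(bin(-.03,0,.18))
p,_=capture("wrist");q,_=capture("scene");cv2.imwrite("pics/c3.png",cv2.resize(np.hstack([p,q]),(800,300)))
E
```

```text
t 16.43 pos [ 0.5289 -0.0131  0.2454] r 0.529073337166551 q [-28.1577  21.6445 102.2379  29.8864  61.0092 -18.0361] F [ 0.2431 -0.016  -0.1471] op 0.3095976368168125
[[ 0.395   0.8993  0.1877]
 [ 0.8084 -0.4373  0.3939]
 [ 0.4363 -0.0039 -0.8998]]
tilt 25.869599603773594 az 64.52497265239077
d [-0.0346  0.0086  0.0559] rows 2 each [-0.0173  0.0043  0.0279]
```

View pics/c3.png

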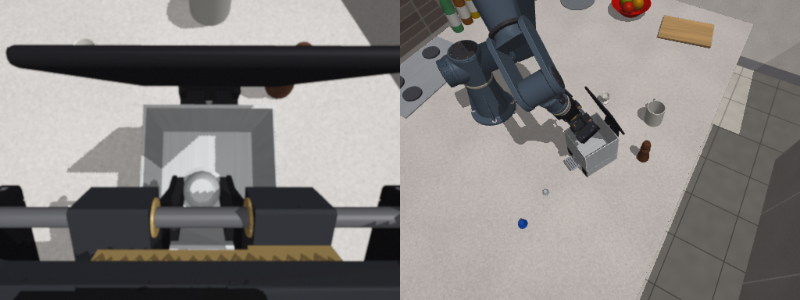

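The capsule is held between the fingertips at (203,187), over the front half of the open mouth. Lowering and releasing.

Request:
{"api": "send_rows", "payload": {
  "plan": [
    [255,-0.0115,0.0029,0.0186,0],
    [255,-0.0115,0.0029,0.0186,0],
    [255,-0.0115,0.0029,0.0186,0],
    [255,0,0,0,0],
    [100,0,0,0,0],
    [100,0,0,0,0],
    [100,0,0,0,0],
    [100,0,0,0,0],
    [100,0,0,0,0],
    [100,0,0,0,0],
    [100,0,0,0,0],
    [100,0,0,0,0],
    [100,0.004,0,-0.01,0],
    [100,0.01,0,-0.03,0],
    [100,0.01,0,-0.03,0],
    [100,0,0,-0.03,0],
    [100,0,0,0,0]
  ]
}}

```text
time_s: 17.95
position: [0.5287, -0.0522, 0.2861]
tcp_rot: [[0.396, 0.896, 0.203], [0.81, -0.445, 0.383], [0.433, 0.012, -0.901]]
force: [0.9, 0.5, 0.3]
opening: 0.604
grasp_force: 0.0
```

```bash
python3 st.py;python3 - <<'E'
from go import *
p,_=capture("wrist");q,ds=capture("side");cv2.imwrite("pics/c4.png",cv2.resize(np.hstack([p,q]),(800,300)))
P=cloud(ds,calibration("side")).reshape(-1,3)
b=(P[:,:2]-O)@np.stack([X,Y],1);h=P[:,2]
k=(b[:,0]>-.0)&(b[:,0]<.12)&(b[:,1]<-.03)&(b[:,1]>-.07)&(h>.2)&(h<.4)
A=np.polyfit(b[k,0],h[k],1);print("lid",k.sum(),np.degrees(np.arctan(A[0])),b[k,0].min(),h[k].max())
E
```

```text
t 17.95 pos [ 0.5287 -0.0522  0.2861] r 0.5313036841211765 q [-32.1203  18.8438  98.6185  27.9347  67.206  -17.9367] F [0.8559 0.4625 0.2669] op 0.6037924056388588
[[ 0.3962  0.8955  0.2027]
 [ 0.8097 -0.4448  0.3827]
 [ 0.4329  0.0125 -0.9014]]
tilt 25.661427940625813 az 62.097505311589536
lid 147 -68.22320760264225 0.02303478290248059 0.3407614006566367
```

View pics/c4.png

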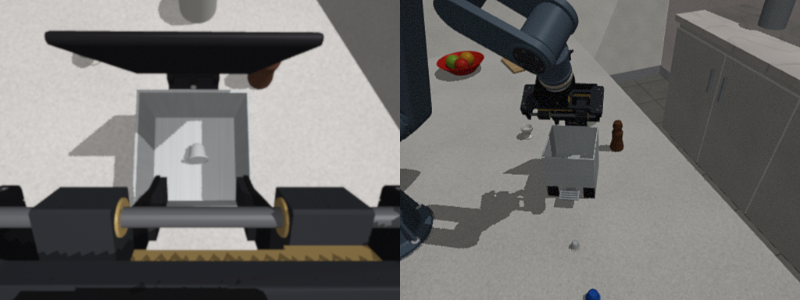

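The capsule lies inside the bin at (195,153), and the lid is still open at 68°. Next: over the lid and behind it, then sweep it shut.

```bash
python3 - <<'E'
from go import *
np.set_printoptions(precision=4,suppress=True)
s=read_state();R=s["tcp_rot"]
cur=s["position"]+R[:,2]*.014-R[:,0]*.0095
for w in [(-.055,0,.40),(.068,0,.40),(.068,0,.312)]:
    w=np.array(bin(*w));d=R.T@(w-cur);n=np.ceil(np.linalg.norm(d)/.035);print(n,d/n);cur=w
E
```

```text
4.0 [ 0.0158 -0.0014 -0.0298]
4.0 [ 0.0277 -0.0001  0.0133]
3.0 [-0.0127 -0.0001  0.0264]
```

Request:
{"api": "send_rows", "payload": {
  "plan": [
    [255,0.0158,-0.0014,-0.0298,0],
    [255,0.0158,-0.0014,-0.0298,0],
    [255,0.0158,-0.0014,-0.0298,0],
    [255,0.0158,-0.0014,-0.0298,0],
    [255,0,0,0,0],
    [255,0.0277,0,0.0133,0],
    [255,0.0277,0,0.0133,0],
    [255,0.0277,0,0.0133,0],
    [255,0.0277,0,0.0133,0],
    [255,0,0,0,0],
    [255,0,0,0,0]
  ]
}}

```text
time_s: 18.97
position: [0.5772, 0.0694, 0.4132]
tcp_rot: [[0.398, 0.898, 0.188], [0.809, -0.441, 0.39], [0.433, -0.003, -0.901]]
force: [-0.6, 0.5, -0.1]
opening: 0.008
grasp_force: 0.0
```

```bash
python3 st.py;python3 - <<'E'
from go import *
np.set_printoptions(precision=4,suppress=True)
s=read_state();R=s["tcp_rot"]
cur=s["position"]+R[:,2]*.014-R[:,0]*.0095
print((cur[:2]-O)@X,(cur[:2]-O)@Y,cur[2])
def go(w,k=.035):
    global cur
    w=np.array(bin(*w));d=R.T@(w-cur);n=max(1,np.ceil(np.linalg.norm(d)/k));print(n,d/n);cur=w
go((.068,0,.312),.03)
r=.15
for th in np.linspace(1.15,-.02,14):
    go((.097-r*np.cos(th)+.006*np.sin(th),0,.168+r*np.sin(th)+.006*np.cos(th)))
E
```

```text
t 18.97 pos [0.5772 0.0694 0.4132] r 0.5813509786126474 q [-17.0585  13.8795  84.3647  25.855   78.8083   4.6894] F [-0.5535  0.5296 -0.142 ] op 0.008412429384356351
[[ 0.3985  0.8977  0.1881]
 [ 0.8086 -0.4406  0.3898]
 [ 0.4328 -0.0032 -0.9015]]
tilt 25.644596460119036 az 64.23654506079043
0.06957052292143202 0.0015950804948542108 0.39645964832931435
3.0 [-0.0127  0.0006  0.0252]
1 [-0.0262 -0.     -0.0074]
1 [-0.0135 -0.     -0.0003]
1 [-0.0135 -0.      0.0009]
1 [-0.0133  0.      0.0021]
1 [-0.0131  0.      0.0033]
1 [-0.0127  0.      0.0045]
1 [-0.0123  0.      0.0056]
1 [-0.0117  0.      0.0067]
1 [-0.0111  0.      0.0077]
1 [-0.0103  0.      0.0087]
1 [-0.0095  0.      0.0096]
1 [-0.0086  0.      0.0104]
1 [-0.0077  0.      0.0111]
1 [-0.0066  0.      0.0118]
```

Request:
{"api": "send_rows", "payload": {
  "plan": [
    [255,-0.0127,0.0006,0.0252,0],
    [255,-0.0127,0.0006,0.0252,0],
    [255,-0.0127,0.0006,0.0252,0],
    [255,-0.0087,0,-0.0025,0],
    [255,-0.0087,0,-0.0025,0],
    [255,-0.0087,0,-0.0025,0],
    [255,-0.0135,0,0,0],
    [255,-0.0135,0,0.001,0],
    [255,-0.0133,0,0.002,0],
    [255,-0.0131,0,0.0033,0],
    [255,-0.0127,0,0.0045,0],
    [255,-0.0123,0,0.0056,0],
    [255,0,0,0,0]
  ]
}}

```text
time_s: 20.05
position: [0.5384, -0.018, 0.2774]
tcp_rot: [[0.402, 0.895, 0.194], [0.807, -0.446, 0.387], [0.433, 0.001, -0.901]]
force: [-0.4, -0.4, 0.2]
opening: 0.005
grasp_force: 0.0
```

```bash
python3 - <<'E'
from go import *
np.set_printoptions(precision=4,suppress=True)
s=read_state();R=s["tcp_rot"]
cur=s["position"]+R[:,2]*.014-R[:,0]*.0095
print((cur[:2]-O)@X,(cur[:2]-O)@Y,cur[2],s["force"])
_,ds=capture("side")
P=cloud(ds,calibration("side")).reshape(-1,3)
b=(P[:,:2]-O)@np.stack([X,Y],1);h=P[:,2]
k=(b[:,1]<-.04)&(b[:,1]>-.075)&(h>.17)&(h<.4)&(abs(b[:,0])<.1)
if k.sum()>20: A=np.polyfit(b[k,0],h[k],1);print("lid",k.sum(),np.degrees(np.arctan(A[0])),h[k].max())
def go(w):
    global cur
    w=np.array(bin(*w));d=R.T@(w-cur);print(d);cur=w
r=.15
for th in np.linspace(.55,0,7):
    go((.097-r*np.cos(th)+.006*np.sin(th),0,.168+r*np.sin(th)+.007*np.cos(th)))
E
```

```text
-0.025951541124018887 -0.002334204137898535 0.2606853295846493 [-0.3575 -0.3662  0.2079]
lid 551 -36.192022901897815 0.38130261873193716
[-0.0052 -0.0023  0.0067]
[-0.0115  0.      0.0075]
[-0.0108  0.      0.0085]
[-0.0099  0.      0.0095]
[-0.009   0.      0.0104]
[-0.008  -0.      0.0111]
[-0.007  -0.      0.0118]
```

The lid is following down, about 36° now. I'll continue the sweep to shut.

Request:
{"api": "send_rows", "payload": {
  "plan": [
    [255,-0.0052,-0.0023,0.0067,0],
    [255,-0.0115,0,0.0075,0],
    [255,-0.0108,0,0.0085,0],
    [255,-0.0099,0,0.0095,0],
    [255,-0.009,0,0.0104,0],
    [255,-0.008,0,0.0111,0],
    [255,-0.006,0,0.0105,0],
    [255,0,0,0,0]
  ]
}}

```text
time_s: 20.77
position: [0.5258, -0.0388, 0.193]
tcp_rot: [[0.4, 0.896, 0.194], [0.807, -0.445, 0.388], [0.434, 0.002, -0.901]]
force: [-0.6, -0.4, 0.8]
opening: 0.008
grasp_force: 0.8
```

Request:
{"api": "send_rows", "payload": {
  "plan": [
    [255,-0.0008,0,0.0018,0],
    [255,0,0,0,0]
  ]
}}

```text
time_s: 20.93
position: [0.5259, -0.0387, 0.1926]
tcp_rot: [[0.398, 0.896, 0.195], [0.808, -0.443, 0.388], [0.434, 0.003, -0.901]]
force: [-2.7, -1.0, 6.2]
opening: 0.004
grasp_force: 3.1
```

Request:
{"api": "send_rows", "payload": {
  "plan": [
    [255,-0.0008,0,0.0018,0],
    [255,0,0,0,0]
  ]
}}

```text
time_s: 21.1
position: [0.526, -0.0387, 0.1919]
tcp_rot: [[0.397, 0.897, 0.196], [0.808, -0.443, 0.388], [0.434, 0.004, -0.901]]
force: [-4.6, -3.5, 14.8]
opening: 0.005
grasp_force: 7.5
```

Request:
{"api": "send_rows", "payload": {
  "plan": [
    [255,0.002,0,-0.005,0],
    [255,0.006,0,-0.015,0],
    [255,0.01,0,-0.03,0],
    [255,0.01,0,-0.03,0],
    [255,0,0,-0.04,0],
    [255,-0.015,0,-0.035,0],
    [255,-0.015,0,-0.035,0],
    [255,-0.015,0,-0.035,0],
    [255,0,0,0,0],
    [255,0,0,0,0]
  ]
}}

```text
time_s: 21.93
position: [0.4753, -0.1407, 0.3863]
tcp_rot: [[0.4, 0.895, 0.197], [0.808, -0.446, 0.385], [0.433, 0.005, -0.902]]
force: [0.2, 0.1, -0.1]
opening: 0.005
grasp_force: 0.0
```

```bash
python3 - <<'E'
from go import *
s=read_state();print(s["position"],s["qvel"].max(),s["force"])
ims=[]
for n in("scene","side"):
    p,d=capture(n);ims.append(p)
    P=cloud(d,calibration(n)).reshape(-1,3);b=(P[:,:2]-O)@np.stack([X,Y],1);h=P[:,2]
    k=(abs(b[:,1])<.07)&(b[:,0]>-.08)&(b[:,0]<.08)&(h>.15)&(h<.2)
    print(n,k.sum(),np.polyfit(b[k,0],h[k],1) if k.sum()>30 else "")
cv2.imwrite("pics/f.png",cv2.resize(np.hstack(ims),(800,300)))
E
```

```text
[ 0.47526562 -0.14065396  0.38629922] 3.8608462181526475 [ 0.21131069  0.11141701 -0.1222535 ]
scene 2111 [0.00211263 0.17820519]
side 2651 [0.02128408 0.17496613]
```

View pics/f.png

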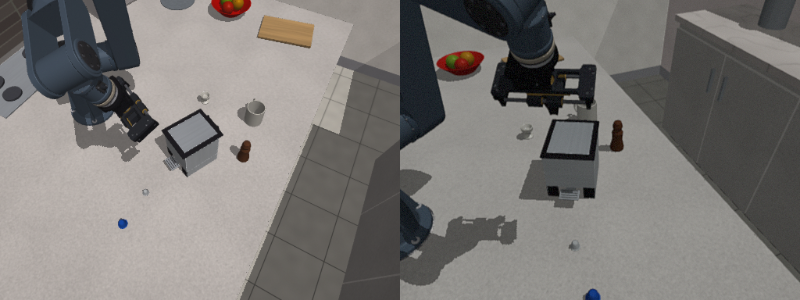

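The lid is shut (top at 0.178 m in the scene view and 0.175 m in the side view, as at the start), and the bystanders stand where they were. The arm is clear of everything.

```bash
python3 -c "
from rig import *
print(hand_in())"
```

```text
the job is handed in; nothing more can be done
None
```

The job is handed in after about 22 s on the robot's clock: I pressed the pedal to its stop and let it back up, dropped the capsule in the bin, pushed the lid shut, and left the mug, pepper mill and egg cup where they stood.

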